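# Tuck a cover strip under the lapped flap and hold it flat

### The job

Take the flat cover strip by its upright grip bar and slide its plain edge, squarely and about midway between the two cheeks, under the loose hinged flap of the grey frame, until at least 25 mm of the strip is under the flap, without lifting the flap as you do it. Finish while still holding the strip pressed down flat on the frame's deck with a light, steady push, about the weight of one kilogram, ready for someone to fix it; do not let go. Leave the other things on the bench where they are.

Things in the scene. Friction and masses are not known exactly. Their poses are not given: they have to be found in the camera images.
- cover_strip: Loose bare steel plate, 85 mm (x) by 120 mm (y), 4 mm thick, 0.1 to 0.2 kg, starting flat on the worktop at the right. Origin: centre of its underside; z up. A dark upright grip bar, 8 mm thick (x), 80 mm long (y), top 40 mm above the underside, stands near its rear edge at x = -34.5 mm. The far (+x) edge is the plain edge to tuck.
- strip_edge (a point): Middle of the strip's plain edge, at the underside: (42.5, 0, 0) mm in the strip's frame.
- grip_bar (a point): Where to grip: middle of the bar, (-34.5, 0, 28) mm in the strip's frame; the fingers close along the strip's x. Pressed down here, the strip lies flat as long as the bar is over the deck.
- seam_frame: Fixed grey plate, x from -105 to +95 mm, 180 mm wide (y), deck top 16 mm above the worktop. Origin on the worktop; -x side faces the robot; z up. A loose aluminium flap, 176 mm wide, hinged at x = +85 mm, lies over the rear of the deck, its free edge at x = -18 mm. It rests on two side cheeks 8 mm high (x = -10 to +90 mm, 150 mm apart inside).
- lip (a point): On the deck right under the middle of the flap's free edge: (-18, 0, 16) mm in the frame's own frame, axes alike: +x leads under the flap. The gap under the flap is 8 mm high, 11 mm at the turned-up lip (last 12 mm). A stop bar on the deck, 48 mm past the lip, limits the depth; the grip bar is then still 29 mm in front of the lip. Flap top at most 33 mm above the worktop.
- flap (a joint): Angle of the flap (rad): 0 = lying down on its cheeks, grows as the free edge is lifted (0.01 rad is about 1 mm at the lip). It is light (0.15 kg), held down only by its weight.
- marker: Whiteboard marker, 134 mm long, lying between the strip and the lens, pointing away from the robot. A bystander.
- battery: Battery cell, 51 mm long, 14 mm thick, lying between the strip and the frame, nearer the robot. A bystander.
- filter_slide: Small framed filter slide, 50 x 50 x 8 mm, lying beyond the strip. A bystander.
- lens: Black-rimmed lens, 41 mm across, 13 mm high, far right of the frame. A bystander.
- eraser: Eraser, 48 mm long, lying at the right. A bystander.
Not all that is in view belongs to the job. There is more than one size of the cover_strip; the job needs the middle-sized.

How it is judged:
On the way, in this order (a step that is already met when the one before it is completed fails the run):
1. the strip is held by the fingers, lifted clear of the worktop (height (world z) of cover_strip above 0.013 m and contact force between the fingers and cover_strip above 1 N), for 0.1 s.
2. the plain edge has passed under the flap's lip, the flap lying down (x of strip_edge in the frame of lip above 0.008 m and z of strip_edge in the frame of lip below 0.006 m and value of joint flap below 0.035 rad), for 0.1 s.
At the end, for the whole second after the job is handed in: The fingers still hold the strip: edge at least 22 mm past the flap's lip, within 13 mm of midway, square within 0.1 rad, flat on the deck (3 mm, 0.03 rad), pressed on the frame with 4 to 40 N, at rest; the flap lies down (under 0.02 rad) (x of strip_edge in the frame of lip above 0.022 m and y of strip_edge in the frame of lip between -0.013 and 0.013 m and z of strip_edge in the frame of lip between -0.003 and 0.003 m and angle between the x axis of cover_strip and the x axis of seam_frame, either way round below 0.1 rad and angle between cover_strip's own z axis and vertical below 0.03 rad and value of joint flap below 0.02 rad and contact force between the fingers and cover_strip above 3 N and contact force between cover_strip and seam_frame between 4 and 40 N and linear speed of cover_strip below 0.01 m/s); the arm keeps its last pose, push and grip.
It fails at once if the flap is lifted (more than 0.035 rad, about 3.5 mm at its lip) (value of joint flap above 0.035 rad).
It fails at once if a bystander is moved by more than 30 mm (distance of any of marker, battery, filter_slide, lens, eraser from where it was at the start of the episode above 0.03 m).
It also fails if it takes over 35 s, if anything falls off the work surface, if the arm or the gripper's body presses on something with over 40 N, if the wrist force passes 120 N, or if a joint passes its speed limit or range.

### The arm

A 7-joint arm with a two-finger parallel gripper is mounted at the origin on a cart in front of the work surface, level with it; the furniture and walls round the work are solid. World frame = base frame: x ahead of the robot, y to its left, z up, the work surface at z = 0. Lengths are in m, angles in rad, forces in N, time in s.
With the tool pointing down it reaches from about 0.4 to 0.875 m from the base axis. Payload 19.3 kg.
Tool frame: the origin (TCP) lies at the very end of the fingers, on their centre line; the grasp point (between the pads) lies 19 mm behind it; z points along the fingers, y is the line along which they close (so a half turn about z gives the same grasp; the last joint's range is limited). The gripper opens to 85 mm and grips with 20 to 120 N. Pads are 22 mm wide; open, the fingers measure 114 mm over their backs; the gripper's body (76 mm by 85 mm) begins 54 mm behind the grasp point. The pads swing forward as they close: fully open they stand 13 mm farther back than shut.
Start: joints at [1.121, 0.521, -0.036, 1.599, 0.021, 1.021, -0.113], TCP at [0.232, -0.58, 0.206] pointing down, gripper open.
Joint ranges: [-2.91, 2.91], [-0.3, 2.13], [-1.5, 1.42], [0.17, 2.43], [-1.26, 4.41], [0.16, 1.93], [-2.52, 2.52]. Speed limits (rad/s): [1.89, 1.89, 2.39, 2.39, 3.01, 3.01, 3.01].

### API

Orientations are given as [roll, pitch, yaw] about the fixed x, y, z axes, in that order (R = Rz(yaw) Ry(pitch) Rx(roll)).
In Python, from workcell import monitor, viewer, bot gives the robot as it stands.
- The arm moves only by the tool move_arm, never from a script. Its arguments are lists of equal length, an entry for each row: "gripper": the opening, from 0 (shut) to 1 (fully open); "linear": the shift along the tool's x, y, z in cm, a list of three; "twist": the turn about the tool's z in degrees. A call has 1 to 8 rows; each row shifts and turns the commanded pose from where the row before left it, along the tool's axes as they then stand; what a row does not reach is not made up. A row lasts 1/10 s, in which the tool goes at most 50 mm and 8.59 degrees, less where a joint would pass 70% of its speed; a pose out of reach is approached as far as the arm can. A call with a gripper value outside its range is refused whole. The fingers move at their own pace and stop on an object; "squeeze" is the grip in N (left out, the last holds). Time passes only in rows, so rows that do not move let the fingers close. It gives the time, the measured TCP pose, the force, the opening and the grip force at its end, in the units of the state.
- monitor.observe(): the state, without advancing time (a new reading comes with each control period).
- viewer.grab_frame(name): name is "side" or "top"; returns a dict with "img" (420x560x3 uint8, red, green, blue), "K" (3x3 intrinsics, pixels), "eye" and "rotation" of the camera in the world. Camera axes: x right, y up, looking along -z (the intrinsics and any distortion apply to the point x, -y, -z); pixel columns grow to the right and rows downward; lengths in m; the calibration is good to about 2 mm. A picture is of the moment at which its call begins. There is no depth.
- bot.job_done(): hands the job in; it is judged then, once.
The state is a dict: "clock": time; "qpos": joint angles; "qd": joint speeds; "joint_efforts": joint torques, N m; "position": TCP position; "tool_rot": TCP orientation; "force": force on the tool from outside, world axes, zero at the start; "moment": the same for the moment, N m; "grip_width": finger opening in m; "finger_force": force on a finger pad.
Only numpy, scipy, OpenCV 4.12 (cv2) and the standard library are available. Lean on these libraries where they do the work, as an engineer would, in place of code of your own. Each camera call takes 0.05 s, during which the arm holds its last target. There are 200 camera calls.

## Working session

There is one attempt and no reset: what is moved stays moved. The work goes in short steps, Python scripts to look and compute and a tool call to move; the robot and the scene stay as the last step left them, time stands still between calls to the robot, and variables do not carry over. Pictures are saved under pics/ and viewed, at most 12 in all, crops included, and the job is handed in when it is done.

Besides the shell and the picture viewer there is one more tool, called as a command line: name --pt "numbers of a row" for each row, then --argument value for the rest. move_arm: Moves the arm, as the interface text tells. Its arguments: {"type":"object","properties":{"gripper":{"type":"array"},"linear":{"type":"array"},"twist":{"type":"array"},"squeeze":{"type":"number"}},"required":["gripper","linear","twist"]}

```bash
mkdir -p pics
cat > h.py <<'E'
from workcell import monitor, viewer, bot
import cv2, numpy as np
def grab(name,fn=None):
    f=viewer.grab_frame(name)
    if fn: cv2.imwrite('pics/'+fn,f['img'][:,:,::-1])
    return f
def px2w(f,u,v,z):
    K=np.array(f['K']);R=np.array(f['rotation']);e=np.array(f['eye'])
    d=np.linalg.inv(K)@[u,v,1]; d=R@(d*[1,-1,-1]); return e+d*(z-e[2])/d[2]
def w2px(f,p):
    c=np.array(f['rotation']).T@(np.array(p)-f['eye']); q=np.array(f['K'])@(c*[1,-1,-1]); return q[:2]/q[2]
E
python3 - <<'E'
from h import *
for n in('top','side'):
    f=grab(n,n+'0.png'); print(n,{k:(np.round(v,4).tolist() if k!='img' else 0) for k,v in f.items()})
s=monitor.observe();print(s)
E
```

```text
top {'img': 0, 'K': [[391.4279, 0.0, 271.5909], [0.0, 391.4279, 207.1331], [0.0, 0.0, 1.0]], 'eye': [0.331, -0.329, 1.1644], 'rotation': [0.2223, 0.0067, -1.5214]}
side {'img': 0, 'K': [[497.9271, 0.0, 283.9425], [0.0, 497.9271, 212.2129], [0.0, 0.0, 1.0]], 'eye': [0.6223, -1.394, 0.6061], 'rotation': [1.0893, -0.0178, 0.0314]}
{'clock': 0.1, 'qpos': array([ 1.12081744,  0.52194748, -0.03628998,  1.59994347,  0.02121477,
        1.02108959, -0.11279208]), 'qd': array([-0.00199405, -0.00049847,  0.00016942, -0.00247198, -0.00112047,
        0.00047404, -0.0006999 ]), 'joint_efforts': array([ 3.92180169e-03, -9.28496218e+01,  1.98423475e+00, -3.70532548e+01,
        1.80869474e-02,  5.59017935e-03,  1.57583040e-04]), 'position': array([ 0.23152074, -0.58019223,  0.20549073]), 'tool_rot': array([-3.14059486e+00,  1.00732881e-04,  3.79750987e-01]), 'force': array([-0.4944793 , -0.02044348, -0.09723835]), 'moment': array([0.02738095, 0.03631637, 0.01073308]), 'finger_force': 0.0, 'grip_width': 0.08539753956381696}
```

View pics/top0.png

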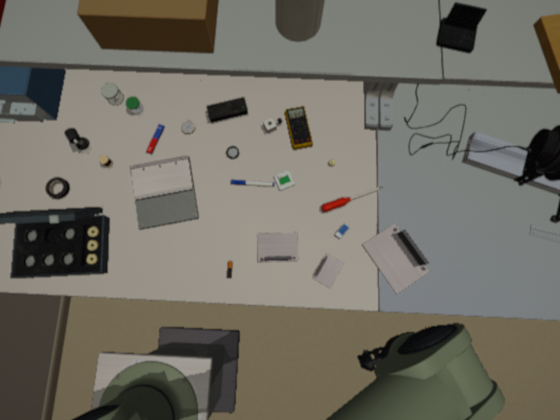

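View pics/side0.png

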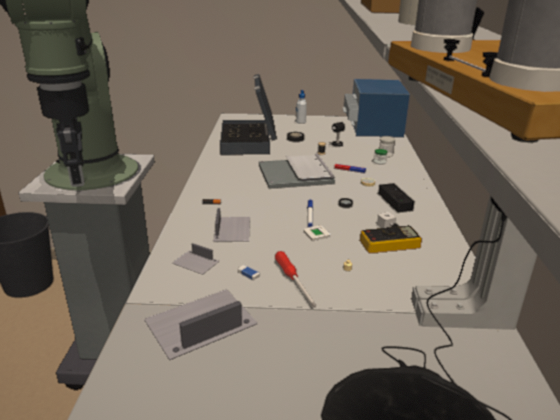

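The top view shows three barred plates: one at (278,247), a small one at (328,270) and a large one at (396,257). The grey frame is at (165,192), with its flap towards the top of the picture, and the battery is at (230,269). The plate at (278,247) is the middle-sized one. I'll check its size in an enlarged crop.

```bash
cat >> h.py <<'E'
from scipy.spatial.transform import Rotation as Ro
_g=grab
def grab(name,fn=None):
    f=_g(name,fn); f['rotation']=Ro.from_euler('xyz',f['rotation']).as_matrix(); return f
def crop(f,x0,y0,w,h,s,fn):
    cv2.imwrite('pics/'+fn,cv2.resize(np.ascontiguousarray(f['img'][y0:y0+h,x0:x0+w,::-1]),None,fx=s,fy=s,interpolation=cv2.INTER_CUBIC))
E
python3 - <<'E'
from h import *
f=grab('top'); crop(f,120,145,240,150,3.3333,'c1.png')
for u,v in((278,247),(328,270),(396,257),(165,192)): print(px2w(f,u,v,0))
g=grab('side'); crop(g,170,150,180,130,4.4,'c2.png')
E
```

```text
[ 0.47278911 -0.33339064  0.        ]
[ 0.41222811 -0.4833135   0.        ]
[ 0.46012332 -0.68337107  0.        ]
[0.62560216 0.0222643  0.        ]
```

View pics/c1.png

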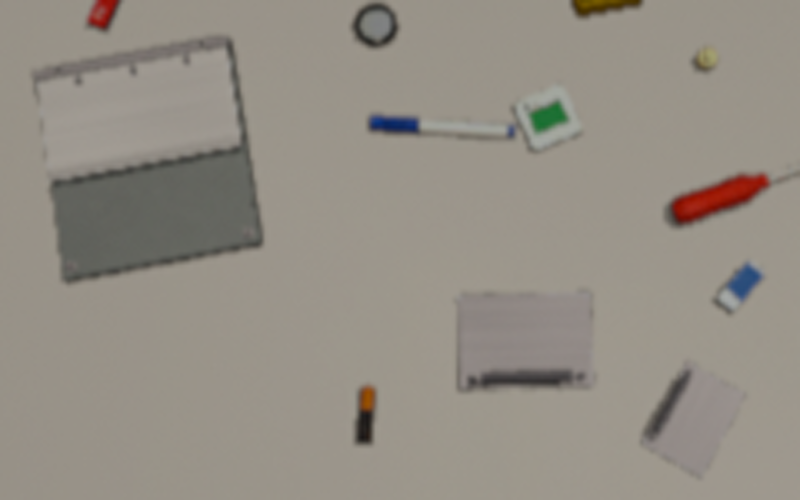

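View pics/c2.png

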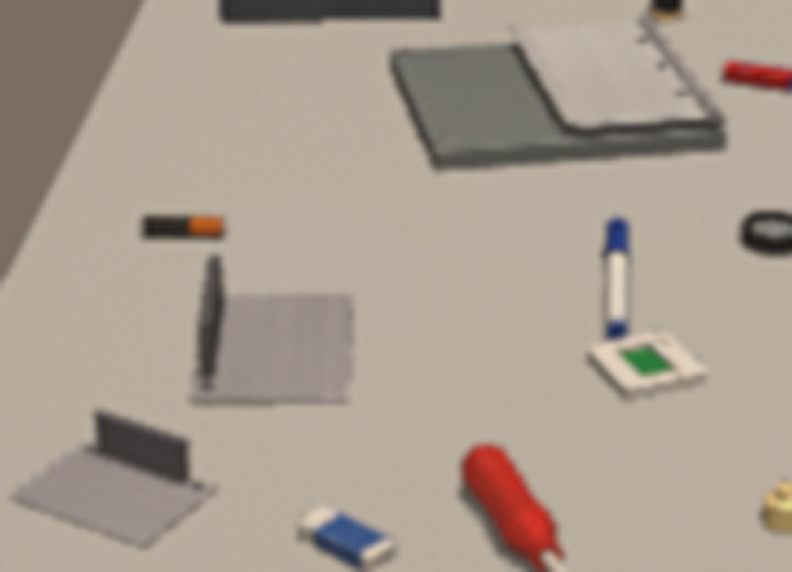

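Crop c1 shows the middle plate with corners (459,295), (590,292), (593,385), (459,389), bar on the robot side. The smaller plate is at (695,420), and the large one is outside the crop. The frame deck's front corners are (67,281) and (261,243), and the flap's free edge runs from (52,182) to (241,149).

Run:
```python
from h import *
f=grab('top')
def P(l,z): return np.array([px2w(f,120+a/3.33333,145+b/3.33333,z) for a,b in l])
s=P([(459,295),(590,292),(593,385),(459,389)],.004); print(s.round(4))
print('c',s.mean(0),'lenx',np.linalg.norm(s[0]-s[3]),np.linalg.norm(s[1]-s[2]),'leny',np.linalg.norm(s[0]-s[1]),np.linalg.norm(s[2]-s[3]))
d=(s[0]+s[1]-s[2]-s[3]);d2=(s[0]+s[3]-s[1]-s[2]);print('yaw',np.arctan2(d[1],d[0]),np.arctan2(-d2[0],d2[1]))
b=P([(483,379),(571,376)],.04);print('bar top',b.round(4),b.mean(0))
d=P([(67,281),(261,243)],.016); l=P([(52,182),(241,149)],.028); r=P([(33,73),(229,38)],.016)
print(d.round(4),l.round(4),r.round(4)); 
e=d[0]-d[1];yaw=np.arctan2(-e[0],e[1]);print('fyaw',yaw,np.linalg.norm(e))
for q in (l,r):
  e=q[0]-q[1];print(np.arctan2(-e[0],e[1]),np.linalg.norm(e))
R=np.array([[np.cos(yaw),-np.sin(yaw)],[np.sin(yaw),np.cos(yaw)]])
o=d.mean(0)[:2]+R@[.105,0];print('origin',o,'lip',o+R@[-.018,0])
print('l,r in frame',(R.T@(l[:,:2]-o).T).T,(R.T@(r[:,:2]-o).T).T)
g=grab('side')
for c in([-.105,-.09],[-.105,.09],[.095,-.09]):
  p=w2px(g,[*(o+R@c),.016]);print((p-[170,150])*4.4)
for i in range(4):print((w2px(g,s[i])-[170,150])*4.4)
```

```text
[[ 0.5098 -0.2708  0.004 ]
 [ 0.5182 -0.3882  0.004 ]
 [ 0.4353 -0.3938  0.004 ]
 [ 0.426  -0.2756  0.004 ]]
c [ 0.47234738 -0.3321025   0.004     ] lenx 0.08393267289108376 0.08309283635632556 leny 0.11770108543970129 0.11852816991056409
yaw 0.06207824388570204 0.07499005315271946
bar top [[ 0.4326 -0.2974  0.04  ]
 [ 0.4388 -0.3727  0.04  ]] [ 0.43571845 -0.33500398  0.04      ]
[[ 0.5037  0.079   0.016 ]
 [ 0.5465 -0.0911  0.016 ]] [[ 0.5909  0.0994  0.028 ]
 [ 0.6296 -0.0677  0.028 ]] [[ 0.6962  0.1347  0.016 ]
 [ 0.7389 -0.0437  0.016 ]]
fyaw 0.24645851103518882 0.17542991606598468
0.2276970680900078 0.1714946998718555
0.23478605591886753 0.18334781041574816
origin [0.62688186 0.019594  ] lip [0.60942578 0.01520252]
l,r in frame [[-0.01546308  0.08618922]
 [-0.01868038 -0.0852753 ]] [[ 0.09530223  0.09467263]
 [ 0.09316216 -0.08866269]]
[432.39409022 149.78625819]
[386.00447917  48.40216543]
[726.06308348 128.19001006]
[350.50805262 292.34016644]
[345.91439756 395.94143578]
[189.84013343 396.40252824]
[205.89395933 291.83139562]
```

c1 measures the plate at (278,247) as about 84 x 118 mm, which fits the 85 x 120 mm middle size. It sits at (0.472, -0.332) with yaw of about 0.07. The lip is at about (0.609, 0.015), frame yaw about 0.24. Next I turn the tool so the fingers close along the strip's x.

move_arm --gripper '[1, 1, 1, 1, 1, 1, 1, 1]' --pt "0 0 0" --pt "0 0 0" --pt "0 0 0" --pt "0 0 0" --pt "0 0 0" --pt "0 0 0" --pt "0 0 0" --pt "0 0 0" --twist '[-8, -8, -8, -8, -8, -8, -8, -8]' --squeeze 60

```text
clock: 1.1
position: [0.2316, -0.5804, 0.2059]
tool_rot: [-3.142, -0.0, 1.502]
force: [-0.1, -0.2, 0.3]
grip_width: 0.0855
finger_force: 0.0
```

move_arm --gripper '[1, 1]' --pt "0 0 0" --pt "0 0 0" --twist '[-8, 0]'

```text
clock: 1.3
position: [0.2315, -0.5805, 0.2059]
tool_rot: [3.141, -0.0, 1.639]
force: [0.2, 0.4, 1.1]
grip_width: 0.0854
finger_force: 0.0
```

```bash
cat >> h.py <<'E'
def go(x,y,z,yaw):
    s=monitor.observe();R=Ro.from_euler('xyz',s['tool_rot']).as_matrix()
    print('t',round(s['clock'],2),'pos',s['position'].round(4),'rot',s['tool_rot'].round(4),'F',s['force'].round(1),'grip',round(s['grip_width'],4),round(s['finger_force'],1))
    T=Ro.from_euler('xyz',[np.pi,0,yaw]).as_matrix(); tw=np.degrees((Ro.from_matrix(R.T@T)).as_rotvec())[2]
    print('tool cm',(R.T@(np.array([x,y,z])-s['position'])*100).round(2),'twist',round(tw,2))
E
python3 -c "
from h import *
go(.4368,-.3347,.09,1.64)"
```

```text
t 1.3 pos [ 0.2315 -0.5805  0.2059] rot [ 3.1414e+00 -3.0000e-04  1.6387e+00] F [0.2 0.4 1.1] grip 0.0854 0.0
tool cm [23.13 22.15 11.6 ] twist -0.07
```

move_arm --gripper '[1, 1, 1, 1, 1, 1, 1, 1]' --pt "2.9 2.8 1" --pt "2.9 2.8 1" --pt "2.9 2.8 1" --pt "2.9 2.8 1" --pt "2.9 2.8 1" --pt "2.9 2.8 1" --pt "2.9 2.8 2" --pt "2.9 2.6 2" --twist '[0, 0, 0, 0, 0, 0, 0, 0]'

```text
clock: 2.1
position: [0.4392, -0.3333, 0.1057]
tool_rot: [3.141, 0.001, 1.631]
force: [0.1, -0.7, 0.3]
grip_width: 0.0854
finger_force: 0.0
```

move_arm --gripper '[1, 1, 1]' --pt "0 0 0" --pt "0 0 0" --pt "0 0 0" --twist '[0, 0, 0]'

```text
clock: 2.4
position: [0.4375, -0.3354, 0.1063]
tool_rot: [-3.142, 0.001, 1.633]
force: [-0.0, 0.1, 0.4]
grip_width: 0.0853
finger_force: 0.0
```

```bash
python3 -c "
from h import *
go(.4368,-.3347,.01,1.64)
f=grab('side'); crop(f,170,140,180,130,4.4,'c3.png')"
```

```text
t 2.4 pos [ 0.4375 -0.3354  0.1063] rot [-3.1415e+00  7.0000e-04  1.6330e+00] F [-0.   0.1  0.4] grip 0.0853 0.0
tool cm [ 0.08 -0.07  9.63] twist -0.4
```

View pics/c3.png

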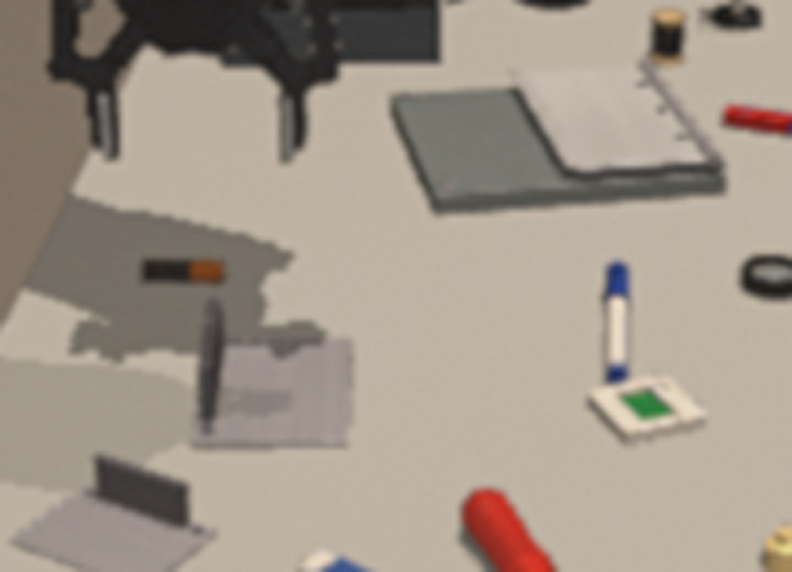

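The open fingers straddle the bar, with tips at (108,160) and (290,160) and the bar at (212,365). The battery and the small plate are clear of them. I'll descend and close.

move_arm --gripper '[1, 1, 1, 1, 1, 1, 1, 1]' --pt "0.1 -0.1 2" --pt "0 0 2" --pt "0 0 2" --pt "0 0 1.5" --pt "0 0 1" --pt "0 0 0.8" --pt "0 0 0.3" --pt "0 0 0" --twist '[-0.4, 0, 0, 0, 0, 0, 0, 0]'

```text
clock: 3.25
position: [0.4369, -0.3335, 0.01]
tool_rot: [-3.142, 0.0, 1.643]
force: [0.8, -0.6, -0.1]
grip_width: 0.0854
finger_force: 0.0
```

move_arm --gripper '[0.6, 0.3, 0.2, 0.1, 0, 0, 0, 0]' --pt "0 0 0" --pt "0 0 0" --pt "0 0 0" --pt "0 0 0" --pt "0 0 0" --pt "0 0 0" --pt "0 0 0" --pt "0 0 0" --twist '[0, 0, 0, 0, 0, 0, 0, 0]'

```text
clock: 4.05
position: [0.4373, -0.3335, 0.0102]
tool_rot: [3.141, 0.0, 1.644]
force: [1.8, 0.4, 4.3]
grip_width: 0.0055
finger_force: 59.1
```

move_arm --gripper '[0, 0, 0, 0, 0]' --pt "0 0 0" --pt "0 0 0" --pt "0 0 0" --pt "0 0 0" --pt "0 0 0" --twist '[0, 0, 0, 0, 0]'

```text
clock: 4.55
position: [0.4373, -0.3335, 0.0102]
tool_rot: [3.141, 0.0, 1.644]
force: [1.9, -0.2, 6.4]
grip_width: 0.0052
finger_force: 59.2
```

move_arm --gripper '[0, 0, 0, 0, 0, 0, 0, 0]' --pt "0 0 -0.5" --pt "0 0 -1" --pt "0 0 -1.5" --pt "0 0 -1.5" --pt "0 0 -1.5" --pt "0 0 -1" --pt "0 0 0" --pt "0 0 0" --twist '[0, 0, 0, 0, 0, 0, 0, 0]'

```text
clock: 5.35
position: [0.4368, -0.3336, 0.08]
tool_rot: [3.142, 0.0, 1.643]
force: [-0.2, -0.1, -1.9]
grip_width: 0.0055
finger_force: 58.7
```

```bash
python3 -c "
from h import *
# target: edge 50 mm before lip, frame yaw .238
y=.238;c=np.array([np.cos(y),np.sin(y)]);lip=np.array([.6094,.0152])
t=lip-c*(.077+.03);print(t)
go(*t,.08,np.pi/2+y+.004)
f=grab('side'); crop(f,150,120,200,150,4,'c4.png')"
```

```text
[ 0.50541618 -0.01002626]
t 5.35 pos [ 0.4368 -0.3336  0.08  ] rot [3.1416e+00 2.0000e-04 1.6432e+00] F [-0.2 -0.1 -1.9] grip 0.0055 58.7
tool cm [31.77  9.18 -0.  ] twist -9.72
```

View pics/c4.png

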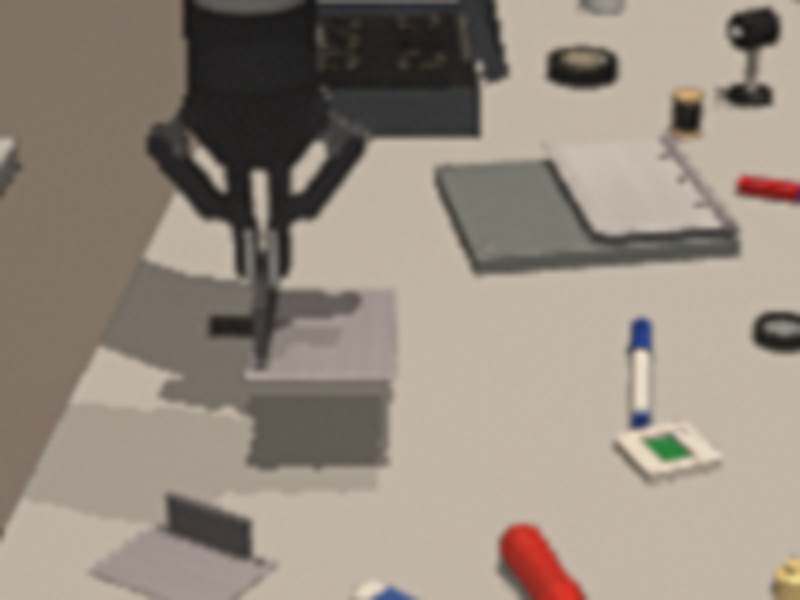

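The strip is held at about 7 cm, level, with its near edge from (246,378) to (392,377). The battery is still in place. I'll carry the strip to a point in front of the flap.

move_arm --gripper '[0, 0, 0, 0, 0, 0, 0, 0]' --pt "2 0.6 0" --pt "3.5 1 0" --pt "4 1.1 0" --pt "4 1.1 0" --pt "4 1.2 0" --pt "4 1.2 0" --pt "4 1.2 0" --pt "3 0.9 0" --twist '[0, 0, 0, 0, 0, 0, 0, 0]'

```text
clock: 6.2
position: [0.499, -0.0404, 0.0794]
tool_rot: [-3.141, -0.001, 1.645]
force: [0.1, -0.6, -1.3]
grip_width: 0.0053
finger_force: 58.8
```

move_arm --gripper '[0, 0, 0, 0, 0, 0, 0, 0]' --pt "2 0.6 0" --pt "1.2 0.3 0" --pt "0 0 0" --pt "0 0 0" --pt "0 0 0" --pt "0 0 0" --pt "0 0 0" --pt "0 0 0" --twist '[0, 0, -3, -4, -2.7, 0, 0, 0]'

```text
clock: 7.0
position: [0.5056, -0.0109, 0.0799]
tool_rot: [-3.141, -0.0, 1.811]
force: [-0.4, -0.2, -1.5]
grip_width: 0.0053
finger_force: 58.8
```

```bash
python3 -c "
from h import *
go(.5054,-.010,.04,np.pi/2+.242)
f=grab('top'); crop(f,120,145,120,90,6.6667,'c5.png')
f=grab('side'); crop(f,210,120,160,110,5,'c6.png')"
```

```text
t 7.0 pos [ 0.5056 -0.0109  0.0799] rot [-3.1413 -0.      1.811 ] F [-0.4 -0.2 -1.5] grip 0.0053 58.8
tool cm [0.09 0.   3.99] twist -0.1
```

View pics/c5.png

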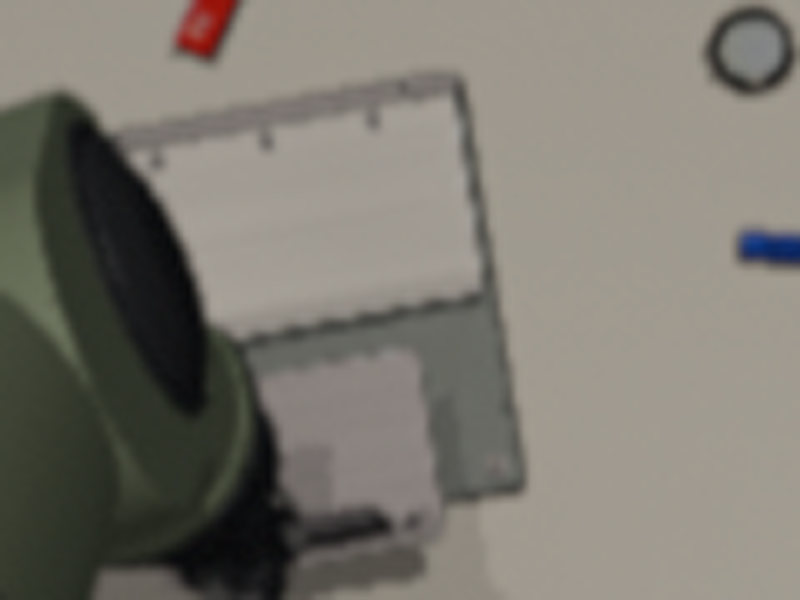

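View pics/c6.png

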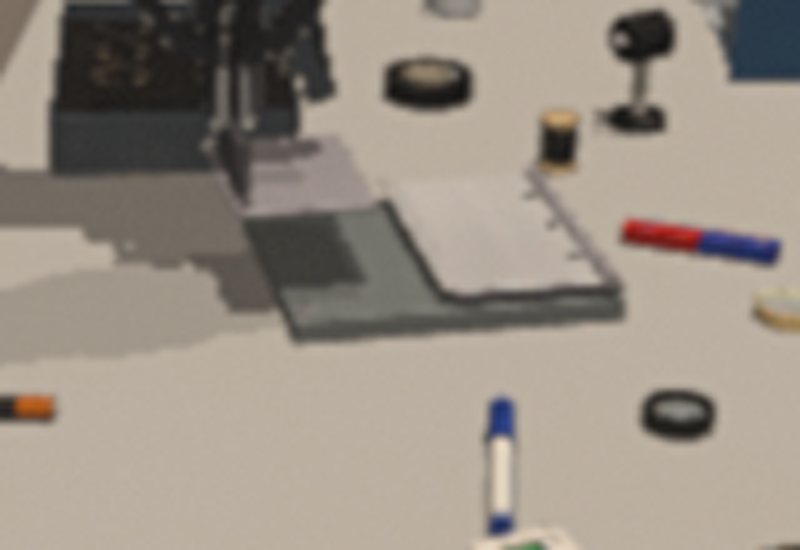

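c5 shows the held plate's right plain corner at (415,350) and its rear right corner at (440,537). The frame's front right corner is at (522,488) and the flap's right free corner at (483,298). In c6 the plate's near corners are (243,213) and (375,206), and its far front corner is (357,137).

```bash
python3 -c "
from h import *
f=grab('top');g=grab('side')
y=.238;c,s=np.cos(y),np.sin(y);R=np.array([[c,-s],[s,c]]);lip=np.array([.6094,.0152])
F=lambda p:((R.T@(p[:2]-lip))*1000).round(1)
for n,u,v,z in(('front corner',415,350,.074),('rear',440,537,.074),('frame FR',522,488,.016),('flapR',483,298,.028),('flap at 245,345',245,345,.028),('frame RR',460,75,.016)): print('top',n,F(px2w(f,120+u/6.6667,145+v/6.6667,z)))
for n,u,v,z in(('NR',243,213,.074),('NF',375,206,.074),('FF',357,137,.074),('frame FR',294,330,.016),('frame FL',245,215,.016),('flap near',447,296,.028),('flap far',385,203,.028),('frame RR',623,305,.016)): print('side',n,F(px2w(g,210+u/5,120+v/5,z)))
t=monitor.observe();print('pred tcp',F(t['position']))
"
```

```text
top front corner [-31.7 -61. ]
top rear [-114.9  -60.1]
top frame FR [-87.1 -88.3]
top flapR [ -0.  -85.7]
top flap at 245,345 [-1.4 22.8]
top frame RR [112.2 -88.7]
side NR [-110.   -66.9]
side NF [-33.6 -68.5]
side FF [-21.   44.7]
side frame FR [ -87.1 -104.2]
side frame FL [-86.5  71.9]
side flap near [  3.3 -98.5]
side flap far [-1.6 48.1]
side frame RR [ 108.6 -101.8]
pred tcp [-106.9   -0.7]
```

Everything agrees within about 2 mm. I'll lower to just above the deck with the edge 30 mm before the lip, then move forward 22 mm.

move_arm --gripper '[0, 0, 0, 0, 0, 0, 0, 0]' --pt "0.2 0 1.2" --pt "0 0 1.5" --pt "0 0 1.2" --pt "0 0 0.8" --pt "0 0 0.4" --pt "0 0 0" --pt "0 0 0" --pt "0 0 0" --twist '[0, 0, 0, 0, 0, 0, 0, 0]'

```text
clock: 8.0
position: [0.5055, -0.0087, 0.0294]
tool_rot: [3.141, 0.0, 1.813]
force: [-0.0, 0.1, -1.8]
grip_width: 0.0054
finger_force: 58.8
```

move_arm --gripper '[0, 0, 0, 0, 0, 0, 0, 0]' --pt "0 0.4 0" --pt "0 0.5 0" --pt "0 0.5 0" --pt "0 0.5 0" --pt "0 0.3 0" --pt "0 0 0" --pt "0 0 0" --pt "0 0 0" --twist '[0, 0, 0, 0, 0, 0, 0, 0]'

```text
clock: 8.8
position: [0.5264, -0.0035, 0.029]
tool_rot: [-3.141, -0.0, 1.813]
force: [-0.1, -0.0, -1.5]
grip_width: 0.0051
finger_force: 58.8
```

```bash
python3 -c "
from h import *
y=.238;c=np.array([np.cos(y),np.sin(y)]);lip=np.array([.6094,.0152])
t=lip-c*.083;go(*t,.026,np.pi/2+.238)
f=grab('side'); crop(f,210,120,160,110,5,'c7.png')"
```

```text
t 8.8 pos [ 0.5264 -0.0035  0.029 ] rot [-3.1413 -0.      1.8127] F [-0.1 -0.  -1.5] grip 0.0051 58.8
tool cm [-0.14  0.21  0.3 ] twist 0.22
```

View pics/c7.png

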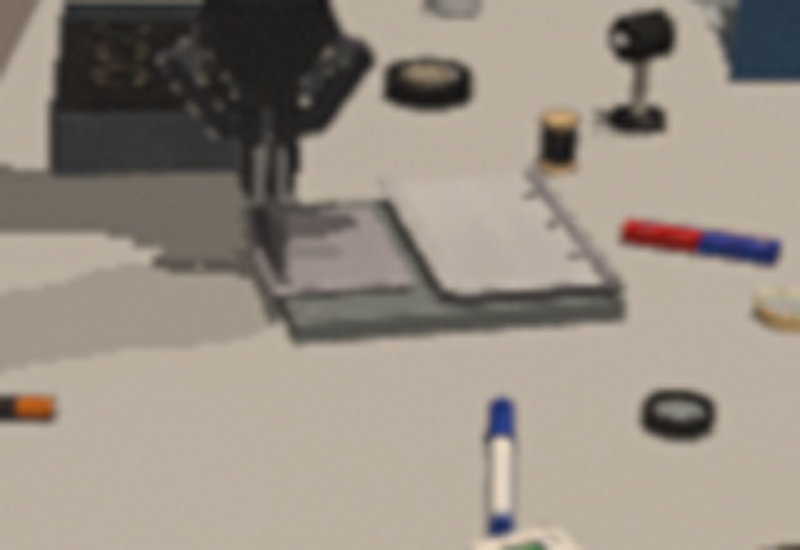

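c7 shows the strip over the deck, its plain edge from (375,205) to (415,290), just short of the flap edge running from (387,203) to (440,288). I'll touch down to find the deck.

move_arm --gripper '[0, 0, 0, 0, 0]' --pt "-0.1 0.2 0.1" --pt "0 0 0.1" --pt "0 0 0" --pt "0 0 0" --pt "0 0 0" --twist '[0, 0, 0, 0, 0]'

```text
clock: 9.35
position: [0.5287, -0.0039, 0.027]
tool_rot: [-3.142, -0.0, 1.813]
force: [-0.5, 0.2, -1.2]
grip_width: 0.0053
finger_force: 58.8
```

```bash
python3 -c "
from h import *
y=.238;c=np.array([np.cos(y),np.sin(y)]);lip=np.array([.6094,.0152])
t=lip-c*.083;go(*t,.026,np.pi/2+.238)
f=grab('side')
P=lambda u,v,z:px2w(f,210+u/5,120+v/5,z)
def yaw(a,b): d=b-a; return np.arctan2(-d[0],d[1])
print('strip',yaw(P(415,290,.022),P(376,207,.022)),'flap',yaw(P(440,288,.028),P(387,203,.028)),'deckfront',yaw(P(294,327,.016),P(245,215,.016)))"
```

```text
t 9.35 pos [ 0.5287 -0.0039  0.027 ] rot [-3.1415 -0.      1.8126] F [-0.5  0.2 -1.2] grip 0.0053 58.8
tool cm [-0.04 -0.01  0.1 ] twist 0.22
strip 0.2039121125745855 flap 0.25530050340328597 deckfront 0.23852435905513097
```

move_arm --gripper '[0, 0, 0, 0, 0, 0, 0, 0]' --pt "0 0.2 0.05" --pt "0 0.3 0" --pt "0 0.3 0" --pt "0 0.3 0" --pt "0 0.3 0" --pt "0 0.2 0" --pt "0 0 0" --pt "0 0 0" --twist '[0, 0, 0, 0, 0, 0, 0, 0]'

```text
clock: 10.2
position: [0.5442, -0.0001, 0.0265]
tool_rot: [-3.141, -0.0, 1.813]
force: [-0.4, -0.0, -1.0]
grip_width: 0.005
finger_force: 58.8
```

```bash
python3 -c "
from h import *
y=.238;c=np.array([np.cos(y),np.sin(y)]);lip=np.array([.6094,.0152])
t=lip-c*(.077-.032);go(*t,.026,np.pi/2+.238)
f=grab('side'); crop(f,230,130,120,80,6.6667,'c8.png')"
```

```text
t 10.2 pos [ 5.442e-01 -1.000e-04  2.650e-02] rot [-3.1415 -0.      1.8127] F [-0.4 -0.  -1. ] grip 0.005 58.8
tool cm [-0.06  2.19  0.05] twist 0.22
```

View pics/c8.png

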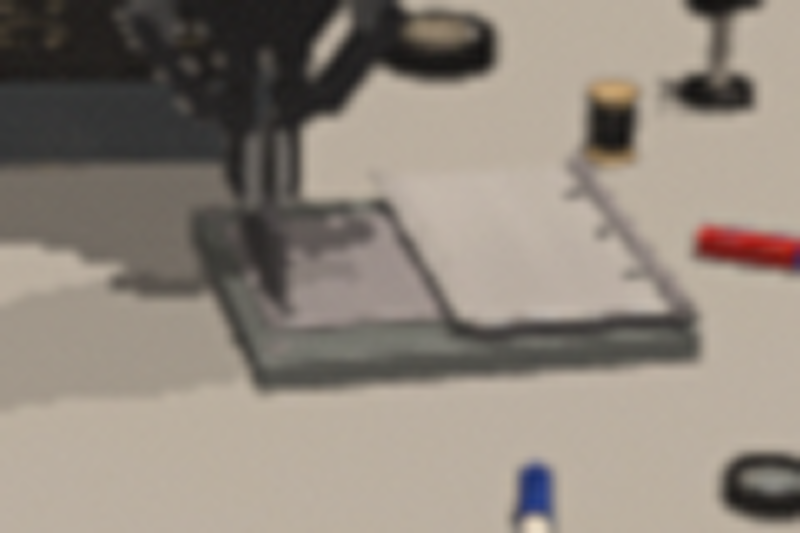

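The plain edge is now hidden under the flap lip (line from (380,200) to (450,325)). The flap still lies down and there is no contact force. I'll slide the remaining 22 mm.

move_arm --gripper '[0, 0, 0, 0, 0, 0, 0, 0]' --pt "0 0.3 0" --pt "0 0.4 0" --pt "0 0.4 0" --pt "0 0.4 0" --pt "0 0.4 0" --pt "0 0.3 0" --pt "0 0 0" --pt "0 0 0" --twist '[0, 0, 0, 0, 0, 0, 0, 0]'

```text
clock: 11.05
position: [0.5655, 0.0052, 0.0264]
tool_rot: [-3.141, -0.0, 1.813]
force: [-0.3, 0.9, -1.0]
grip_width: 0.0054
finger_force: 58.8
```

move_arm --gripper '[0, 0, 0, 0]' --pt "0 0 0.05" --pt "0 0 0.05" --pt "0 0 0" --pt "0 0 0" --twist '[0, 0, 0, 0]'

```text
clock: 11.45
position: [0.5656, 0.0051, 0.0261]
tool_rot: [3.142, 0.0, 1.813]
force: [-3.4, -0.1, 12.7]
grip_width: 0.0051
finger_force: 60.5
```

move_arm --gripper '[0, 0, 0, 0]' --pt "0 0 -0.01" --pt "0 0 0" --pt "0 0 0" --pt "0 0 0" --twist '[0, 0, 0, 0]'

```text
clock: 11.85
position: [0.5656, 0.0051, 0.0261]
tool_rot: [3.142, 0.0, 1.813]
force: [-5.2, -1.0, 11.5]
grip_width: 0.0054
finger_force: 60.3
```

```bash
python3 -c "
from h import *
y=.238;c=np.array([np.cos(y),np.sin(y)]);lip=np.array([.6094,.0152])
t=lip-c*(.077-.032);go(*t,.026,np.pi/2+.238)
f=grab('top'); 
crop(f,120,145,120,90,6.6667,'c9.png')"
```

```text
t 11.85 pos [0.5656 0.0051 0.0261] rot [3.1415e+00 3.0000e-04 1.8126e+00] F [-5.2 -1.  11.5] grip 0.0054 60.3
tool cm [-0.05 -0.    0.01] twist 0.22
```

View pics/c9.png

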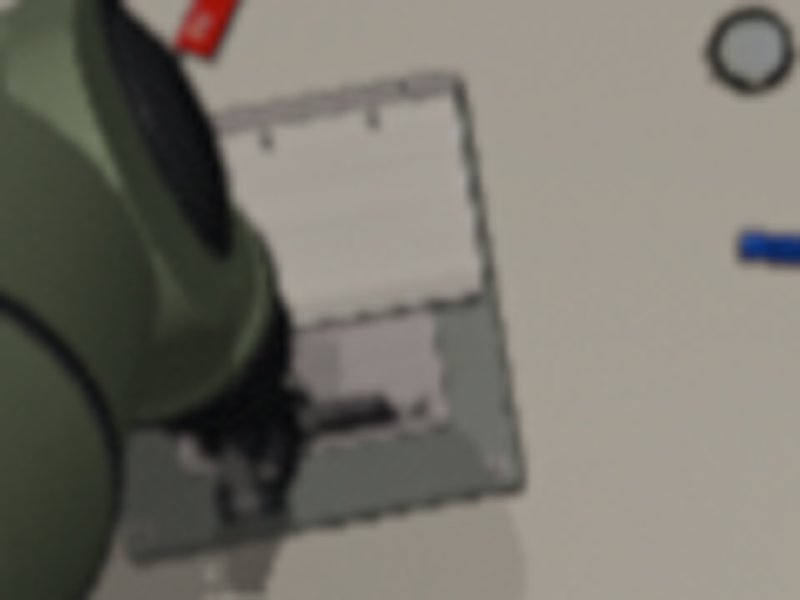

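c9 shows the strip under the flap. Its rear right corner is at (447,422), its rear left at about (183,465), and its right side meets the lip at (435,315). The flap lies as before.

```bash
python3 -c "
from h import *
f=grab('top')
y=.238;c,s=np.cos(y),np.sin(y);R=np.array([[c,-s],[s,c]]);lip=np.array([.6094,.0152])
F=lambda u,v,z:((R.T@(px2w(f,120+u/6.6667,145+v/6.6667,z)[:2]-lip))*1000)
a,b,d=F(447,422,.02),F(183,465,.02),F(435,315,.02)
fr,fl=F(522,488,.016),F(135,560,.016)
print('rear',a,b,'side',d,'frame front',fr,fl)
print('depth est',85+a[0]-(fr[0]+87),'yaw rear',np.arctan2(-(b-a)[0],(b-a)[1]),'frame yaw',np.arctan2(-(fl-fr)[0],(fl-fr)[1]),'offset y',(a+b)[1]/2-(fr+fl)[1]/2, a[1]+60-fr[1]-90)
print(monitor.observe()['force'])"
```

```text
rear [-51.72176657 -60.20499199] [-48.90114154  59.04878813] side [ -1.33215058 -61.84833546] frame front [-87.13338857 -88.31576836] [-86.89527074  86.4293413 ]
depth est 33.41162200484674 yaw rear -0.023647881206824272 frame yaw -0.001362657199191232 offset y 0.3651116028789083 -1.8892236271046983
[-3.36986755 -0.55265625  9.82236286]
```

Depth is about 33 mm, the sideways offset at most 2 mm, and the yaw error about 0.02 rad. I'll check that the push is steady before handing in.

move_arm --gripper '[0, 0, 0, 0, 0, 0, 0, 0]' --pt "0 0 0" --pt "0 0 0" --pt "0 0 0" --pt "0 0 0" --pt "0 0 0" --pt "0 0 0" --pt "0 0 0" --pt "0 0 0" --twist '[0, 0, 0, 0, 0, 0, 0, 0]'

```text
clock: 12.75
position: [0.5656, 0.0051, 0.0262]
tool_rot: [3.141, 0.0, 1.813]
force: [-3.7, 0.3, 10.9]
grip_width: 0.0056
finger_force: 60.3
```

```bash
python3 -c "
from h import *
print(bot.job_done())"
```

```text
the job is handed in; nothing more can be done
None
```

The job is handed in, with no verdict returned: the middle-sized strip is about 33 mm under the flap, within about 2 mm of midway and 0.02 rad of square, still gripped at 60 N and pressed down with about 11 N; the flap looked undisturbed in the pictures, and I saw no bystander moved.

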